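# Close the bench polisher, press its lid home and start it

## Task

Get the bench polisher running: lift the blue lid from the bench onto the open chamber and press it down at both ends until it is fully home, flush on the steel rim all along. Then press the keys one at a time: white, then yellow, then green. Do not press a key before the lid is home, and leave the other things on the bench standing and lying where they are.

Things in the scene. Friction and masses are not known exactly. Their poses are not given: they have to be found in the camera images.
- machine: White bench polisher, fixed, 200 x 200 mm; at bench left or right, turned up to 26 degrees. Origin: centre of its underside, on the bench; z up, x from key side to chamber side. Key deck 90 mm high at x -100 to -25 mm; behind it the steel chamber with a flat rim 110 mm high, x -25 to 100. Chamber opening 84 (x) by 146 mm (y), centred at x +30, y 0, 67 mm deep.
- seat (a point): Centre of the chamber opening at the height of the rim (machine x 30, y 0, z 110 mm). When home, the lid's centre is here, the lid's long side along the machine's y (either way round) and the lid plate's underside on the rim.
- clip_left (a joint): Orange friction clip on the rim at machine x 30, y +83 mm (60 by 16 mm). At 0 its flat top is 8 mm above the rim; value (m) = how far it is pushed down: 0.008 level with the rim, 0.009 its stop; starts at 0 to 0.003. It takes about 12 N to push, has no spring and stays where pushed, so a lid laid on the clips stands 5 to 8 mm proud until each end is pressed.
- clip_right (a joint): The same clip at the machine's -y end (y -83 mm).
- lid: Blue lid, 0.2 to 0.33 kg, lying on its lip. Plate 110 (x) by 184 (y) by 10 mm; under it a lip 76 x 138 mm outside, 12 mm deep, that drops into the chamber opening with 4 mm play each side. Origin: centre of the lip's underside; plate from z 12 to 22 mm. Black bar handle along y, 90 mm long, 16 mm wide, z 48 to 64 mm, on two posts. Same either way round.
- lid_grip (a point): Middle of the lid's handle bar (lid x 0, y 0, z 56 mm); the bar is 16 mm wide along the lid's x.
- lid_left (a point): Point to press on top of the lid plate near its +y end (lid x 0, y +75, z 22 mm), over a clip when the lid is on. Lid home: this point is 120 mm above the machine's underside.
- lid_right (a point): The same point near the -y end (y -75 mm).
- key_white (a joint): Round white spring key, 30 mm across in a black collar 46 mm across, on the key deck; the value is how far it is down, 0 to 0.006 m; fully down takes 5 N and it springs back. The three keys stand in a row along the machine's y, at machine x -68 mm, y -56, 0 and +56 mm, in any order of colour.
- key_white_top (a point): Centre of the white key's top face, 112 mm above the bench when up.
- key_yellow (a joint): Round yellow spring key, 30 mm across in a black collar 46 mm across, on the key deck; the value is how far it is down, 0 to 0.006 m; fully down takes 5 N and it springs back. The three keys stand in a row along the machine's y, at machine x -68 mm, y -56, 0 and +56 mm, in any order of colour.
- key_yellow_top (a point): Centre of the yellow key's top face, 112 mm above the bench when up.
- key_green (a joint): Round green spring key, 30 mm across in a black collar 46 mm across, on the key deck; the value is how far it is down, 0 to 0.006 m; fully down takes 5 N and it springs back. The three keys stand in a row along the machine's y, at machine x -68 mm, y -56, 0 and +56 mm, in any order of colour.
- key_green_top (a point): Centre of the green key's top face, 112 mm above the bench when up.
- mandrel: Bystander: ring mandrel, a steel cone 14 to 28 mm thick on a round dark wooden foot 72 mm across, 182 mm tall in all, standing free between lid and machine. Origin: centre of its underside. Leave it alone.
- jar: Bystander: amber jar 54 mm across and 115 mm high, standing close beside one long side of the lid. Origin: centre of its underside. Leave it alone.
- brush: Bystander: brass brush with wooden handle, 26 x 145 x 22 mm, lying along the other long side of the lid. Origin: centre of its underside. Leave it alone.
- tin: Bystander: aluminium tin 60 mm across and 45 mm high, standing behind the machine. Origin: centre of its underside. Leave it alone.
- compound_bar: Bystander: green bar of polishing compound, 40 x 80 x 35 mm, lying behind the machine. Origin: centre of its underside. Leave it alone.
- oil_bottle: Bystander: small green bottle, 44 mm across and 130 mm high, standing close in front of the machine's keys. Origin: centre of its underside. Leave it alone.
Things that resemble listed ones, but are neither listed nor needed, are in the scene too. Of the things like the lid, leave any that is orange; of the rest the larger one is meant.

How it is judged (in metres and radians):
On the way, in this order (a step that is already met when the one before it is completed fails the run):
1. the lid is over the chamber with its lip at the opening, still proud (horizontal distance between lid_grip and seat below 0.01 m and z of each of lid_left, lid_right in the frame of machine below 0.145 m).
2. the lid is home at both ends (horizontal distance between lid_grip and seat below 0.01 m and z of each of lid_left, lid_right in the frame of machine below 0.1225 m), for 0.2 s.
3. the white key is pressed down, the other two up (value of joint key_white above 0.004 m and value of joint each of key_yellow, key_green below 0.002 m and z of each of lid_left, lid_right in the frame of machine below 0.1225 m), for 0.03 s.
4. the yellow key is pressed down, the other two up (value of joint key_yellow above 0.004 m and value of joint each of key_white, key_green below 0.002 m and z of each of lid_left, lid_right in the frame of machine below 0.1225 m), for 0.03 s.
5. the green key is pressed down, the other two up (value of joint key_green above 0.004 m and value of joint each of key_white, key_yellow below 0.002 m and z of each of lid_left, lid_right in the frame of machine below 0.1225 m), for 0.03 s.
At the end, for the whole second after the job is handed in: The lid is on the chamber, centred within 10 mm, both of its ends home within 2.5 mm of flush on the rim and at rest; the three keys have been pressed (each at least 4 of its 6 mm) in the order white, yellow, green, and all are up again (within 2 mm) (all of step 2 and value of joint each of key_white, key_yellow, key_green below 0.002 m and linear speed of lid below 0.02 m/s); the robot touches nothing.
It fails at once if a key is pressed (3 mm or more) while an end of the lid stands more than 3.5 mm proud (value of joint any of key_white, key_yellow, key_green above 0.003 m and z of any of lid_left, lid_right in the frame of machine above 0.1235 m).
It fails at once if two keys are pressed at once (3 mm or more) (value of joint each of key_white, key_yellow above 0.003 m or value of joint each of key_white, key_green above 0.003 m or value of joint each of key_yellow, key_green above 0.003 m).
It fails at once if another thing on the bench is shifted by more than 25 mm or knocked over (distance of any of mandrel, jar, brush, tin, compound_bar, oil_bottle from where it was at the start of the episode above 0.025 m or angle between any of mandrel, jar, brush, tin, compound_bar, oil_bottle's own z axis and vertical above 0.5 rad).
It also fails if it takes over 61 s, if anything falls off the work surface, if the arm or the gripper's body presses on something with over 40 N, if the wrist force passes 120 N, or if a joint passes its speed limit or range.

## Robot

A 6-joint arm with a two-finger parallel gripper is mounted at the origin on the work surface. World frame = base frame: x ahead of the robot, y to its left, z up, the work surface at z = 0. Lengths are in m, angles in degrees, forces in N, time in s.
With the tool pointing down it reaches from about 0.25 to 0.725 m from the base axis. Payload 9.7 kg.
Tool frame: the origin (TCP) lies between the finger pads; the fingertips stand bot.tcp_to_tips ahead of it and the grasp point (between the pads) lies 2 mm behind it (bot.tcp_to_tips is the distance from the TCP to the fingertips, in m); z points along the fingers, y is the line along which they close (so a half turn about z gives the same grasp; the last joint's range is limited). The gripper opens to 85 mm and grips with 20 to 120 N. Pads are 22 mm wide; open, the fingers measure 114 mm over their backs; the gripper's body (76 mm by 85 mm) begins 54 mm behind the grasp point. The pads swing forward as they close: fully open they stand 13 mm farther back than shut.
Start: joints at [-68.984, 4.979, 10.078, 95.1, 0, 90], TCP at [0.197, -0.513, 0.248] pointing down, gripper open.
Joint ranges: [-179.16, 179.16], [-48.56, 103.87], [-65.8, 70.77], [-126.05, 130.52], [-82.76, 87.17], [-180, 180]. Speed limits (degrees/s): [127.2, 127.2, 147.25, 180, 180, 180].

## Interface

Orientations are given as [roll, pitch, yaw] about the fixed x, y, z axes, in that order (R = Rz(yaw) Ry(pitch) Rx(roll)).
In Python, from workcell import sensors, camera, camera_params, bot gives the robot as it stands.
- The arm moves only by the tool apply_moves, never from a script. Its argument "motion" is a list of rows, each an object with "jaw": the opening, from -1 (shut) to 1 (fully open); "xyz": the shift along the tool's x, y, z in mm, a list of three; "twist": the turn about the tool's z in rad. A call has 1 to 5 rows; each row is the pose to reach, as a shift and turn from the pose commanded when the call began, along the tool's axes at that moment; what a row does not reach only later rows make up. A row lasts 1/8 s, in which the tool goes at most 62.5 mm and 10.7 degrees, less where a joint would pass 70% of its speed; a pose out of reach is approached as far as the arm can. A call with a gripper value outside its range is refused whole. The fingers move at their own pace and stop on an object; "grip_force" is the grip in N (left out, the last holds). Time passes only in rows, so rows that repeat a pose let the fingers close. It gives the time, the measured TCP pose, the force, the opening and the grip force at its end, in the units of the state.
- sensors.get_obs(): the state, without advancing time (a new reading comes with each control period).
- camera(name): name is "scene" or "side" or "wrist"; returns (picture, depth): 420x560x3 uint8, red, green, blue; 420x560 float32, m along the optical axis (not along the pixel's ray), 0 where there is no reading.
- camera_params(name): a dict with "mtx" (3x3 intrinsics, pixels), "k1" (the pictures are not rectified: a ray, as slopes to the right and down, at radius r is drawn at 1 + k1 r^2 times it, then the intrinsics apply), "rvec" (rotation vector, rad) and "tvec" (3), from world to camera coordinates, as OpenCV has them. Camera axes: x right, y down, z forward; pixel columns grow to the right and rows downward; lengths in m; the calibration is good to about 2 mm. A picture is of the moment at which its call begins: read the wrist's pose just before it. camera_params takes no time and is no camera call; for the wrist camera it gives the pose at the moment of the call.
- bot.job_done(): hands the job in; it is judged then, once.
The state is a dict: "time": time; "q": joint angles; "qd": joint speeds; "joint_efforts": joint torques, N m; "ee_pos": TCP position; "tcp_rot": TCP orientation; "wrist_force": force on the tool from outside, world axes, zero at the start; "torque": the same for the moment, N m; "opening": finger opening in m; "grasp_force": force on a finger pad.
Only numpy, scipy, OpenCV 4.12 (cv2) and the standard library are available. Lean on these libraries where they do the work, as an engineer would, in place of code of your own. Each camera call takes 0.05 s, during which the arm holds its last target. There are 200 camera calls.

## Working session

There is one attempt and no reset: what is moved stays moved. The work goes in short steps, Python scripts to look and compute and a tool call to move; the robot and the scene stay as the last step left them, time stands still between calls to the robot, and variables do not carry over. Pictures are saved under pics/ and viewed, at most 10 in all, crops included, and the job is handed in when it is done.

Besides the shell and the picture viewer there is one more tool, called in YAML: its name, and indented under it one key for each argument. apply_moves: Moves the arm, as the interface text tells. Its arguments: {"type":"object","properties":{"motion":{"type":"array","items":{"type":"object","properties":{"jaw":{"type":"number"},"xyz":{"type":"array","items":{"type":"number"}},"twist":{"type":"number"}}}},"grip_force":{"type":"number"}},"required":["motion"]}

```bash
ls; mkdir -p pics; cat > h.py <<'E'
import numpy as np, cv2
from workcell import sensors, camera, camera_params, bot
def cap(n,f):
    p=camera_params(n); im,d=camera(n); cv2.imwrite(f'pics/{f}.png',im[:,:,::-1]); np.savez(f'pics/{f}.npz',im=im,d=d,**{k:np.array(v) for k,v in p.items()}); return im,d,p
def load(f): return dict(np.load(f'pics/{f}.npz'))
def ray(p,uv):
    # world origin & directions (z_cam=1)
    uv=np.atleast_2d(np.array(uv,float)); K=np.array(p['mtx']); k=float(p['k1'])
    s=cv2.undistortPoints(uv[:,None],K,np.array([k,0,0,0,0.]))[:,0]
    R=cv2.Rodrigues(np.array(p['rvec'],float))[0]; t=np.array(p['tvec'],float).ravel()
    return -R.T@t, np.c_[s,np.ones(len(s))]@R
def atz(p,uv,z):
    o,d=ray(p,uv); return o+d*((z-o[2])/d[:,2])[:,None]
def dep(p,uv):
    o,d=ray(p,uv); uv=np.atleast_2d(uv).astype(int); return o+d*p['d'][uv[:,1],uv[:,0]][:,None]
def tri(p1,u1,p2,u2):
    out=[]
    for a,b in zip(np.atleast_2d(u1),np.atleast_2d(u2)):
        A=np.zeros((3,3));v=np.zeros(3)
        for p,u in((p1,a),(p2,b)):
            o,d=ray(p,u);d=d[0]/np.linalg.norm(d[0]);M=np.eye(3)-np.outer(d,d);A+=M;v+=M@o
        out.append(np.linalg.solve(A,v))
    return np.array(out)
def proj(p,X):
    R=cv2.Rodrigues(np.array(p['rvec'],float))[0]
    return cv2.projectPoints(np.atleast_2d(X).astype(float),np.array(p['rvec'],float),np.array(p['tvec'],float),np.array(p['mtx']),np.array([float(p['k1']),0,0,0,0.]))[0][:,0]
E
python3 - <<'E'
from h import *
o=sensors.get_obs();print(o,bot.tcp_to_tips)
a=cap('scene','scene0')[0];b=cap('side','side0')[0]
for n in('scene','side'):
    p=camera_params(n);print(n,p,ray(p,[280,210]))
E
```

```text
pics
{'time': 0.0, 'q': array([-6.89840426e+01,  5.01125529e+00,  1.00345633e+01,  9.50996567e+01,
        2.71378775e-05,  9.00007021e+01]), 'qd': array([ 0.05787561, -0.04111073, -0.00087365, -0.03913872,  0.02322683,
       -0.03289753]), 'joint_efforts': array([ 9.55036558e-04, -5.20384741e+01,  4.64808083e+01,  1.62505038e-02,
        1.43332250e-05, -1.57939445e-05]), 'ee_pos': array([ 0.19717138, -0.51322137,  0.24758254]), 'tcp_rot': array([-1.79923651e+02, -2.62023314e-05,  2.10152553e+01]), 'wrist_force': array([-0.49883951, -0.15341586, -0.45203006]), 'torque': array([ 0.02934616, -0.01124516, -0.02081588]), 'grasp_force': 0.0, 'opening': 0.0852925406651917} 0.017
scene {'mtx': array([[401.09167088,   0.        , 275.89903418],
       [  0.        , 401.09167088, 204.48074564],
       [  0.        ,   0.        ,   1.        ]]), 'k1': -0.01330284863018176, 'rvec': array([ 2.31785816,  0.88872712, -0.34346427]), 'tvec': array([-0.37792788, -0.1784041 ,  1.30390199])} (array([ 0.94322165, -0.45013003,  0.8846094 ]), array([[-0.42470672,  0.46025597, -0.77979647]]))
side {'mtx': array([[498.66805373,   0.        , 285.75436612],
       [  0.        , 498.66805373, 208.78215496],
       [  0.        ,   0.        ,   1.        ]]), 'k1': -0.17015620812811397, 'rvec': array([ 0.77744901, -2.65356324,  0.99781902]), 'tvec': array([0.43718862, 0.23221889, 1.01093324])} (array([0.09900062, 0.64887448, 0.91444316]), array([[ 0.36750204, -0.54574413, -0.7531565 ]]))
```

View pics/scene0.png

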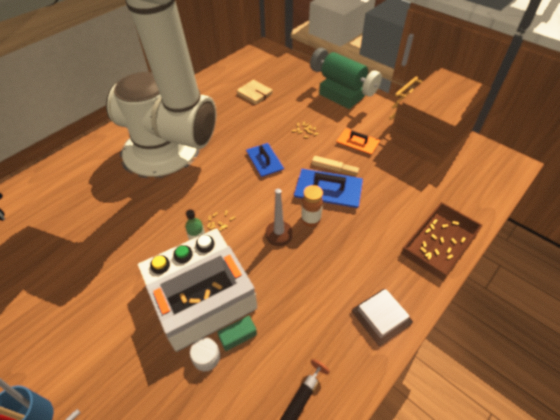

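View pics/side0.png

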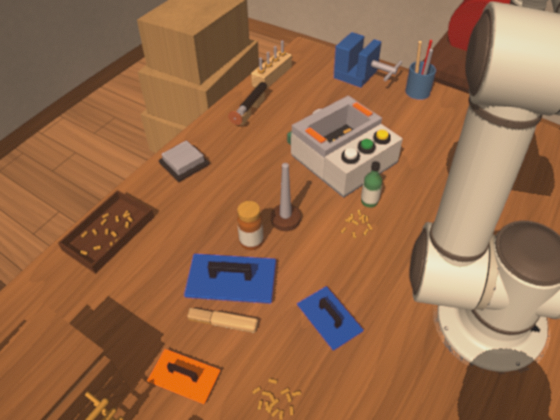

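Lid candidates: large blue at scene (330,189) / side (232,278), small blue at scene (265,160) / side (330,317), and orange at scene (358,141) / side (185,375). The large blue one fits, being not orange and the larger of the rest. The machine is at scene (198,290) / side (347,143), with the mandrel and jar between it and the lid. I'll confirm in an enlarged crop.

```bash
python3 - <<'E'
from h import *
s=cv2.imread('pics/scene0.png');t=cv2.imread('pics/side0.png')
c=lambda im,x,y,w,h,k:cv2.resize(im[y:y+h,x:x+w],None,fx=k,fy=k,interpolation=cv2.INTER_CUBIC)
# each tile 400x300
a=c(s,280,145,100,75,4);b=c(t,180,240,100,75,4);d=c(s,130,225,133,100,3);e=c(t,280,90,133,100,3)
f=np.zeros((600,800,3),np.uint8)
f[:300,:400]=a;f[:300,400:]=b;f[300:,:399]=d;f[300:,400:799]=e
cv2.imwrite('pics/crop1.png',f)
E
```

```text
(no output)
```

View pics/crop1.png

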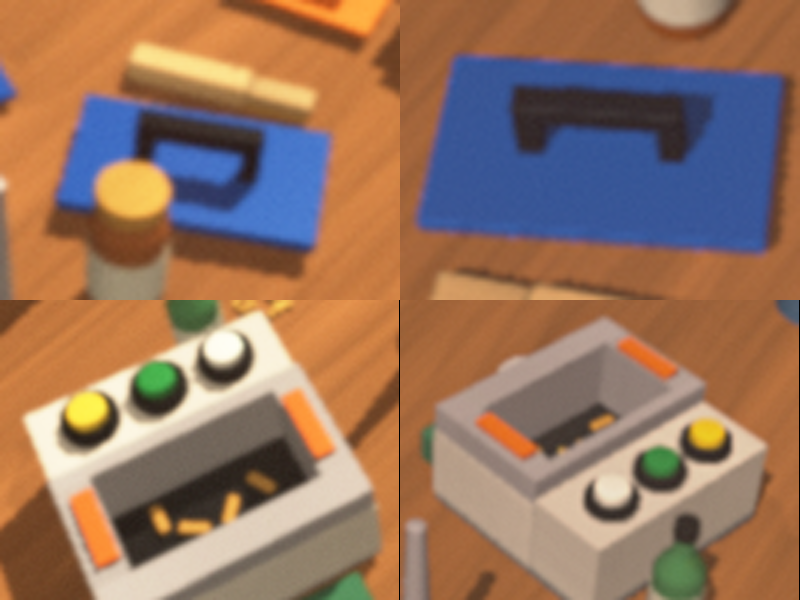

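The crop confirms it: the large blue lid has a black handle, the jar on one long side and the brush on the other. The keys along the row are yellow at scene (160,264), green (183,252) and white (205,242).

```bash
python3 - <<'E'
from h import *
np.set_printoptions(precision=4,suppress=True)
A=load('scene0');B=load('side0')
def S(*l):
    o=[]
    for x,y in l: o.append((280+(x-1.5)/4,145+(y-1.5)/4) if y<300 else (130+(x-1)/3,225+(y-301)/3))
    return np.array(o)
def T(*l):
    o=[]
    for x,y in l: o.append((180+(x-401.5)/4,240+(y-1.5)/4) if y<300 else (280+(x-401)/3,90+(y-301)/3))
    return np.array(o)
def go(n,s,t):
    s=S(*s);t=T(*t);X=tri(A,s,B,t);r=[np.abs(proj(A,X)-s).max(),np.abs(proj(B,X)-t).max()]
    print(n,r,'\n',X);return X
L=go('lid',[(86,96),(331,132),(316,240),(62,200)],[(768,248),(420,225),(457,55),(783,75)])
c=L.mean(0);ax=(L[0]-L[1]+L[3]-L[2]);print('lid c',c,'long axis deg',np.degrees(np.arctan2(ax[1],ax[0])),np.linalg.norm(ax)/2)
go('bar',[(142,120),(262,136)],[(684,99),(514,94)])
K=go('WGY',[(224,350),(158,382),(90,416)],[(612,491),(661,463),(707,433)])
C=go('clips(white side,yellow side)',[(308,425),(95,528)],[(507,436),(648,357)])
R=go('rim',[(375,490)],[(435,405)])
for v in(K[2]-K[0],C[1]-C[0]):print(np.degrees(np.arctan2(v[1],v[0])),np.linalg.norm(v))
print('seat',C.mean(0),'green->seat',np.linalg.norm((C.mean(0)-K[1])[:2]))
# blue mask depth fit
for n,P,box in(('scene',A,(280,150,380,220)),('side',B,(175,245,285,310))):
    hsv=cv2.cvtColor(P['im'],cv2.COLOR_RGB2HSV);m=cv2.inRange(hsv,(100,140,60),(130,255,255))
    v,u=np.nonzero(m);k=(u>box[0])&(u<box[2])&(v>box[1])&(v<box[3]);X=dep(P,np.c_[u,v][k]);X=X[(X[:,2]>.01)&(X[:,2]<.03)]
    r=cv2.minAreaRect((X[:,:2]*1000).astype(np.float32));print(n,'lid depth',r,np.median(X[:,2]))
# bystanders by depth
for n,uv in(('mandrel',(279,192)),('jarA',(313,194)),('bottleA',(192,214))):print(n,dep(A,uv))
for n,uv in(('mandrelB',(286,167)),('jarB',(249,210)),('bottleB',(375,167))):print(n,dep(B,uv))
E
```

```text
lid [np.float64(0.6889604387658324), np.float64(0.891877551372886)] 
 [[0.413  0.2207 0.0205]
 [0.5728 0.3094 0.0222]
 [0.6248 0.2147 0.0253]
 [0.4671 0.1274 0.023 ]]
lid c [0.5194 0.2181 0.0227] long axis deg -150.9890482285234 0.18150670401448654
bar [np.float64(0.6820400446172812), np.float64(0.9245276100885462)] 
 [[0.4843 0.1927 0.0655]
 [0.5585 0.237  0.0658]]
WGY [np.float64(0.4812419606487026), np.float64(0.4141293722033197)] 
 [[ 0.4496 -0.1788  0.1065]
 [ 0.4325 -0.2321  0.105 ]
 [ 0.4172 -0.2865  0.1054]]
clips(white side,yellow side) [np.float64(0.15698937888598152), np.float64(0.11958417073213923)] 
 [[ 0.551  -0.1842  0.1133]
 [ 0.5004 -0.3415  0.115 ]]
rim [np.float64(0.13136285647973978), np.float64(0.11057513492266935)] 
 [[ 0.624  -0.1886  0.1109]]
-106.75399689149187 0.11249070433891299
-107.81282487595638 0.1652610342423708
seat [ 0.5257 -0.2629  0.1141] green->seat 0.09811411243930565
scene lid depth ((492.20172119140625, 198.29486083984375), (242.25181579589844, 111.71844482421875), 28.015172958374023) 0.022988844917518625
side lid depth ((519.3308715820312, 218.826904296875), (179.70489501953125, 108.44253540039062), 27.909059524536133) 0.02292841638261789
mandrel [[0.5211 0.0049 0.1791]]
jarA [[0.5515 0.0991 0.114 ]]
bottleA [[ 0.3818 -0.1542  0.13  ]]
mandrelB [[0.5121 0.0098 0.1813]]
jarB [[0.5446 0.1053 0.1153]]
bottleB [[ 0.372  -0.148   0.1264]]
```

apply_moves:
  motion:
    - {"xyz":[55,-19,-22],"twist":0,"jaw":1}
    - {"xyz":[110,-38,-44],"twist":0,"jaw":1}
    - {"xyz":[165,-56,-66],"twist":0,"jaw":1}
    - {"xyz":[220,-75,-88],"twist":0,"jaw":1}
    - {"xyz":[275,-93,-110],"twist":0,"jaw":1}

```text
time: 0.72
ee_pos: [0.4217, -0.3265, 0.3588]
tcp_rot: [-180.0, 0.0, 21.0]
wrist_force: [0.1, -0.5, 1.0]
opening: 0.0849
grasp_force: 0.0
```

apply_moves:
  motion:
    - {"xyz":[40,-13,0],"twist":0,"jaw":1}
    - {"xyz":[40,-13,0],"twist":0,"jaw":1}
    - {"xyz":[40,-13,0],"twist":0,"jaw":1}

```text
time: 1.1
ee_pos: [0.4531, -0.3016, 0.3579]
tcp_rot: [-180.0, 0.0, 21.0]
wrist_force: [0.5, -0.1, -0.6]
opening: 0.0854
grasp_force: 0.0
```

```bash
python3 - <<'E'
from h import *
np.set_printoptions(precision=4,suppress=True)
o=sensors.get_obs();print(o['time'],o['q'],o['ee_pos'],o['tcp_rot'])
im,d,p=cap('wrist','w1');c,r=ray(p,[[280,210],[0,210],[280,0]]);print(c,r,p['mtx'],p['k1'])
cv2.imwrite('pics/w1b.png',cv2.resize(im[:,:,::-1],(800,600),interpolation=cv2.INTER_CUBIC))
E
```

```text
1.1 [-33.6413   8.5462  26.5578 108.0614  -0.0137 125.3178] [ 0.4531 -0.3016  0.3579] [-179.9673    0.0399   21.0409]
[ 0.5153 -0.2774  0.4832] [[-0.2192 -0.0905 -0.9719]
 [-0.542   0.7526 -0.9717]
 [ 0.3877  0.142  -1.1492]] [[314.5561   0.     278.0075]
 [  0.     314.5561 218.5173]
 [  0.       0.       1.    ]] -0.0176159632514711
```

View pics/w1b.png

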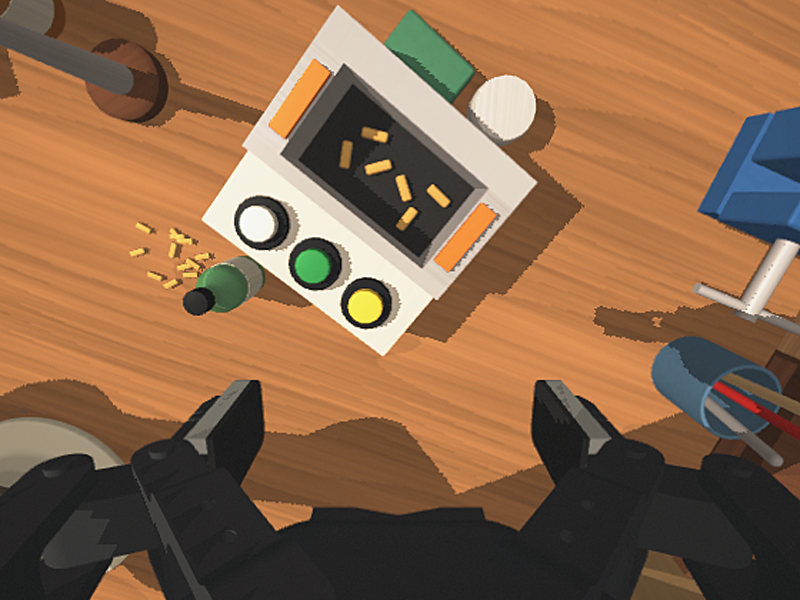

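The wrist view shows the machine with keys white (261,222), green (316,264) and yellow (366,304), opening corners (345,65), (487,188), (420,262), (281,153), and rim corners (338,6), (537,183), all in enlarged pixels.

```bash
cat > mach.py <<'E'
from h import *
from scipy.optimize import least_squares
np.set_printoptions(precision=4,suppress=True)
def fit(lst):
    # lst: (p, uv Nx2, local Nx3, sigma px)
    def W(q,l):
        c,s=np.cos(q[2]),np.sin(q[2]);return np.c_[q[0]+c*l[:,0]-s*l[:,1],q[1]+s*l[:,0]+c*l[:,1],l[:,2]+q[3]]
    f=lambda q:np.concatenate([((proj(p,W(q,l))-uv)/s).ravel() for p,uv,l,s in lst])
    return f,W
E
python3 - <<'E'
from mach import *
P=load('w1');k=1.4286
uv=(np.array([(345,65),(487,188),(420,262),(281,153),(261,222),(316,264),(366,304),(338,6),(537,183)])+.5)/k-.5
# machine +y = white side (left in view): x toward chamber
loc=np.array([(72,73,110),(72,-73,110),(-12,-73,110),(-12,73,110),(-68,56,112),(-68,0,112),(-68,-56,112),(100,100,110),(100,-100,110)])/1000.
A=load('scene0');B=load('side0')
sa=np.array([(204.3,241.3),(182.3,252),(159.7,263.3),(253.7,288)]);sb=np.array([(350.3,153.3),(366.7,144),(382,134),(291.3,124.7)])
l2=loc[[4,5,6,7]]
for nm,lst in(('wrist',[(P,uv,loc,1.)]),('all',[(P,uv,loc,1.),(A,sa,l2,1.),(B,sb,l2,1.)])):
    f,W=fit(lst);r=least_squares(f,[.5,-.25,-.3,0],loss='soft_l1');q=r.x
    print(nm,q[:2],np.degrees(q[2]),'dz',q[3]);print(f(q).reshape(-1,2).round(1).tolist())
    print('seat,W,G,Y',W(q,np.array([[.03,0,.11],[-.068,.056,.112],[-.068,0,.112],[-.068,-.056,.112]])))
E
```

```text
wrist [ 0.4977 -0.2536] -17.8930781519927 dz -0.008409841327420882
[[0.2, -0.8], [0.1, -0.6], [1.3, 2.9], [0.8, 0.3], [-1.0, 0.1], [-1.5, 0.0], [-0.1, 0.0], [0.8, 0.7], [-1.7, -1.3]]
seat,W,G,Y [[ 0.5262 -0.2629  0.1016]
 [ 0.4502 -0.1795  0.1036]
 [ 0.4329 -0.2327  0.1036]
 [ 0.4157 -0.286   0.1036]]
all [ 0.4976 -0.2537] -17.90693092239353 dz -0.006591409947853594
[[0.1, -1.2], [0.5, -0.5], [1.4, 3.2], [0.5, 0.3], [-1.4, 0.3], [-1.7, 0.3], [-0.2, 0.4], [0.7, 0.1], [-1.2, -1.3], [0.1, 0.6], [-0.2, 0.1], [-0.8, -0.6], [0.6, 1.7], [0.0, 0.1], [-0.1, -0.3], [0.1, 0.4], [0.2, 2.2]]
seat,W,G,Y [[ 0.5262 -0.2629  0.1034]
 [ 0.4501 -0.1795  0.1054]
 [ 0.4329 -0.2328  0.1054]
 [ 0.4157 -0.2861  0.1054]]
```

apply_moves:
  motion:
    - {"xyz":[28,-52,0],"twist":-0.03,"jaw":1}
    - {"xyz":[56,-104,0],"twist":-0.06,"jaw":1}
    - {"xyz":[84,-156,0],"twist":-0.09,"jaw":1}
    - {"xyz":[112,-208,0],"twist":-0.12,"jaw":1}
    - {"xyz":[140,-260,0],"twist":-0.14,"jaw":1}

```text
time: 1.78
ee_pos: [0.4902, -0.008, 0.3585]
tcp_rot: [180.0, -0.0, 29.0]
wrist_force: [0.6, -0.4, -0.7]
opening: 0.0852
grasp_force: 0.0
```

```bash
cat > to.py <<'E'
import sys,numpy as np
from workcell import sensors
o=sensors.get_obs();p=o['ee_pos'];y=np.radians(o['tcp_rot'][2])
x=[float(a) for a in sys.argv[1:]]
d=np.array(x[:3])-p
print('pos',p.round(4),'rot',o['tcp_rot'].round(2),'t',o['time'],'F',o['wrist_force'].round(1),'open',round(o['opening'],4))
print('xyz mm',(1000*np.array([d[0]*np.cos(y)+d[1]*np.sin(y),d[0]*np.sin(y)-d[1]*np.cos(y),-d[2]])).round(1),'twist',(y-np.radians(x[3])).round(3))
E
python3 to.py .5200 .216 .30 29
python3 - <<'E'
from h import *
P=load('w1')
np.set_printoptions(precision=4,suppress=True)
print(dep(P,np.array([(261,222),(316,264),(366,304),(220,215),(310,330),(300,38),(520,178),(300,100),(465,235)])/1.4286))
E
```

```text
pos [ 0.4902 -0.008   0.3585] rot [ 1.7997e+02 -2.0000e-02  2.8950e+01] t 1.775 F [ 0.6 -0.4 -0.7] open 0.0852
xyz mm [ 134.5 -181.6   58.5] twist -0.001
[[ 0.4518 -0.1826  0.1107]
 [ 0.4353 -0.2356  0.1118]
 [ 0.4182 -0.2862  0.1129]
 [ 0.4414 -0.1425  0.09  ]
 [ 0.338  -0.2403  0.0014]
 [ 0.6142 -0.139  -0.0015]
 [ 0.5589 -0.3656  0.1098]
 [ 0.5503 -0.1853  0.1154]
 [ 0.5018 -0.3414  0.1155]]
```

apply_moves:
  motion:
    - {"xyz":[33,-45,14],"twist":0,"jaw":1}
    - {"xyz":[66,-90,28],"twist":0,"jaw":1}
    - {"xyz":[99,-135,42],"twist":0,"jaw":1}
    - {"xyz":[134,-181,58],"twist":0,"jaw":1}
    - {"xyz":[134,-181,58],"twist":0,"jaw":1}

```text
time: 2.4
ee_pos: [0.5198, 0.2165, 0.2979]
tcp_rot: [-180.0, 0.2, 29.2]
wrist_force: [0.8, -0.3, 0.2]
opening: 0.0849
grasp_force: 0.0
```

```bash
python3 - <<'E'
from mach import *
P=load('w1');k=1.4286
uv=(np.array([(345,65),(487,188),(281,153),(261,222),(316,264),(366,304),(338,6),(537,183)])+.5)/k-.5
loc=np.array([(72,73,110),(72,-73,110),(-12,73,110),(-68,56,112),(-68,0,112),(-68,-56,112),(100,100,110),(100,-100,110)])/1000.
A=load('scene0');B=load('side0')
sa=np.array([(204.3,241.3),(182.3,252),(159.7,263.3),(253.7,288)]);sb=np.array([(350.3,153.3),(366.7,144),(382,134),(291.3,124.7)])
l2=loc[[3,4,5,6]]
for nm,lst in(('w',[(P,uv,loc,1.)]),('s',[(A,sa,l2,1.)]),('d',[(B,sb,l2,1.)])):
    f,W=fit(lst);g=lambda q:f([*q,0.]);q=least_squares(g,[.5,-.25,-.3],loss='soft_l1').x
    print(nm,np.degrees(q[2]),abs(g(q)).max(),W([*q,0],np.array([[.03,0,.11],[-.068,.056,.112],[-.068,0,.112],[-.068,-.056,.112]])))
o=sensors.get_obs();print(o['ee_pos'],o['tcp_rot'])
im,d,p=cap('wrist','w2')
cv2.imwrite('pics/w2b.png',cv2.resize(im[:,:,::-1],(800,600),interpolation=cv2.INTER_CUBIC))
E
```

```text
w -17.962403438459834 2.5671399980532783 [[ 0.5257 -0.2638  0.11  ]
 [ 0.4498 -0.1803  0.112 ]
 [ 0.4325 -0.2335  0.112 ]
 [ 0.4152 -0.2868  0.112 ]]
s -16.87374906743078 2.015902241181891 [[ 0.5303 -0.2627  0.11  ]
 [ 0.4527 -0.1807  0.112 ]
 [ 0.4365 -0.2343  0.112 ]
 [ 0.4202 -0.2879  0.112 ]]
d -19.180990813712683 0.7858795248553747 [[ 0.5233 -0.2587  0.11  ]
 [ 0.4492 -0.1736  0.112 ]
 [ 0.4308 -0.2265  0.112 ]
 [ 0.4124 -0.2794  0.112 ]]
[0.5198 0.2165 0.2979] [-179.9615    0.1889   29.1684]
```

View pics/w2b.png

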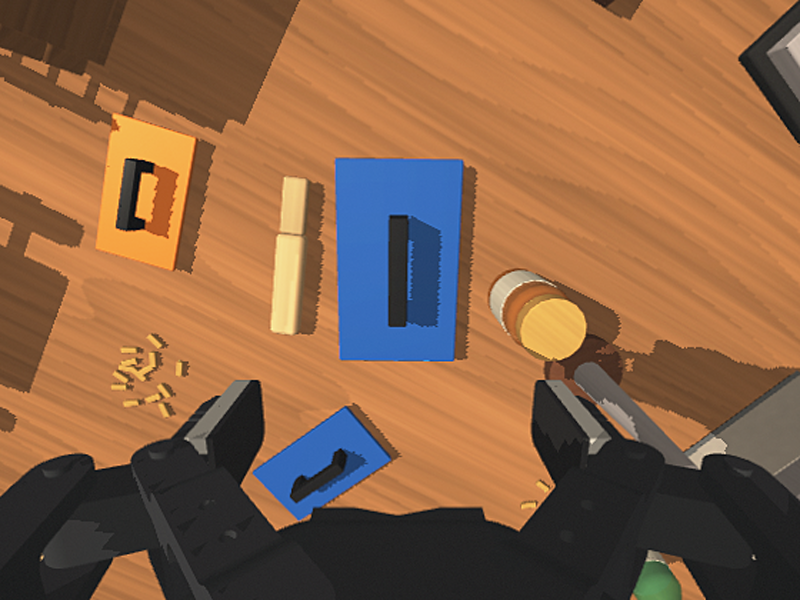

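The lid is at (398,260), with its handle bar's top face from (399,215) to (398,326). The brush (290,255) is to its left and the jar (545,320) to its right.

```bash
python3 - <<'E'
from h import *
np.set_printoptions(precision=4,suppress=True)
P=load('w2');f=lambda l:(np.array(l)+.5)/1.4286-.5
b=f([(399,215.5),(398.5,326.5)]);X=atz(P,b,.064);v=X[0]-X[1];print('bar',X.mean(0),np.linalg.norm(v),np.degrees(np.arctan2(v[1],v[0])))
c=f([(335,158),(463,159),(454,360),(341,359)]);Y=atz(P,c,.022);v=Y[0]-Y[3]+Y[1]-Y[2];print('plate',Y.mean(0),np.linalg.norm(v)/2,np.degrees(np.arctan2(v[1],v[0])))
print('depth bar',dep(P,f([(398,240),(398,300)])),'plate',dep(P,f([(360,180),(360,340)])))
print('jar top',dep(P,f([(552,328)])),'mandrel',dep(P,f([(590,372)])))
print('jar proj',proj(P,[[.548,.102,.115]])*1.4286)
E
python3 to.py .5205 .2155 .054 29
```

```text
bar [0.5213 0.2166 0.064 ] 0.09091851270272198 28.890344224884867
plate [0.5208 0.2167 0.022 ] 0.18193603964273547 28.70366152615327
depth bar [[0.5441 0.2299 0.0641]
 [0.5015 0.2062 0.0651]] plate [[0.5689 0.2811 0.0212]
 [0.4411 0.2134 0.0224]]
jar top [[0.548  0.1054 0.1151]] mandrel [[0.5225 0.0156 0.0402]]
jar proj [[555.6174 329.9225]]
pos [0.5198 0.2149 0.2992] rot [-1.80e+02  1.30e-01  2.91e+01] t 2.45 F [-0.1 -1.2  0.1] open 0.0853
xyz mm [ 9.000e-01 -2.000e-01  2.452e+02] twist 0.002
```

apply_moves:
  motion:
    - {"xyz":[1,-1,60],"twist":0,"jaw":1}
    - {"xyz":[1,-1,120],"twist":0,"jaw":1}
    - {"xyz":[1,-1,175],"twist":0,"jaw":1}
    - {"xyz":[1,-1,220],"twist":0,"jaw":1}
    - {"xyz":[1,-1,245],"twist":0,"jaw":1}

```text
time: 3.08
ee_pos: [0.5199, 0.2134, 0.0536]
tcp_rot: [180.0, 0.1, 28.9]
wrist_force: [-0.1, 0.7, 0.1]
opening: 0.0853
grasp_force: 0.0
```

apply_moves:
  motion:
    - {"xyz":[0,0,0],"twist":0,"jaw":1}
    - {"xyz":[0,0,0],"twist":0,"jaw":-1}
    - {"xyz":[0,0,0],"twist":0,"jaw":-1}
    - {"xyz":[0,0,0],"twist":0,"jaw":-1}
    - {"xyz":[0,0,0],"twist":0,"jaw":-1}
  grip_force: 70

```text
time: 3.7
ee_pos: [0.5207, 0.2163, 0.0559]
tcp_rot: [180.0, -0.1, 29.0]
wrist_force: [1.2, -0.0, -0.4]
opening: 0.0146
grasp_force: 68.1
```

apply_moves:
  motion:
    - {"xyz":[0,0,0],"twist":0,"jaw":-1}
    - {"xyz":[0,0,0],"twist":0,"jaw":-1}
    - {"xyz":[0,0,-10],"twist":0,"jaw":-1}
    - {"xyz":[0,0,-20],"twist":0,"jaw":-1}

```text
time: 4.2
ee_pos: [0.5201, 0.216, 0.0755]
tcp_rot: [-180.0, 0.1, 29.0]
wrist_force: [0.6, -0.6, -3.9]
opening: 0.0147
grasp_force: 68.4
```

apply_moves:
  motion:
    - {"xyz":[0,0,-50],"twist":0,"jaw":-1}
    - {"xyz":[0,0,-105],"twist":0,"jaw":-1}
    - {"xyz":[0,0,-160],"twist":0,"jaw":-1}
    - {"xyz":[0,0,-205],"twist":0,"jaw":-1}
    - {"xyz":[0,0,-215],"twist":0,"jaw":-1}

```text
time: 4.82
ee_pos: [0.521, 0.2163, 0.2939]
tcp_rot: [180.0, -0.3, 29.0]
wrist_force: [0.9, 0.5, -3.1]
opening: 0.0148
grasp_force: 68.9
```

```bash
python3 to.py .5258 -.2635 .29 72.1
```

```text
pos [0.521  0.2163 0.2939] rot [179.97  -0.28  29.04] t 4.825 F [ 0.9  0.5 -3.1] open 0.0148
xyz mm [-228.6  421.8    3.9] twist -0.752
```

apply_moves:
  motion:
    - {"xyz":[-23,42,0],"twist":-0.075,"jaw":-1}
    - {"xyz":[-46,84,0],"twist":-0.15,"jaw":-1}
    - {"xyz":[-69,127,0],"twist":-0.225,"jaw":-1}
    - {"xyz":[-91,169,0],"twist":-0.3,"jaw":-1}
    - {"xyz":[-114,211,0],"twist":-0.375,"jaw":-1}

```text
time: 5.45
ee_pos: [0.5227, -0.0252, 0.2891]
tcp_rot: [-179.9, 0.1, 50.7]
wrist_force: [1.0, -0.3, -2.1]
opening: 0.0147
grasp_force: 68.9
```

apply_moves:
  motion:
    - {"xyz":[0,0,0],"twist":0,"jaw":-1}

```text
time: 5.58
ee_pos: [0.5227, -0.0265, 0.289]
tcp_rot: [-179.9, 0.1, 50.3]
wrist_force: [0.9, -0.4, -2.5]
opening: 0.015
grasp_force: 69.0
```

```bash
python3 to.py .5258 -.2635 .29 72.1
```

```text
pos [ 0.5227 -0.0265  0.289 ] rot [-1.7993e+02  9.0000e-02  5.0350e+01] t 5.575 F [ 0.9 -0.4 -2.5] open 0.015
xyz mm [-180.5  153.6   -1. ] twist -0.38
```

apply_moves:
  motion:
    - {"xyz":[-36,31,0],"twist":-0.076,"jaw":-1}
    - {"xyz":[-72,62,0],"twist":-0.152,"jaw":-1}
    - {"xyz":[-108,92,0],"twist":-0.228,"jaw":-1}
    - {"xyz":[-144,123,0],"twist":-0.304,"jaw":-1}
    - {"xyz":[-180,153,0],"twist":-0.38,"jaw":-1}

```text
time: 6.2
ee_pos: [0.5269, -0.2606, 0.2892]
tcp_rot: [-179.9, -0.0, 72.4]
wrist_force: [0.8, 0.3, -3.0]
opening: 0.0147
grasp_force: 69.2
```

apply_moves:
  motion:
    - {"xyz":[0,0,25],"twist":0,"jaw":-1}
    - {"xyz":[0,0,50],"twist":0,"jaw":-1}
    - {"xyz":[0,0,75],"twist":0,"jaw":-1}
    - {"xyz":[0,0,90],"twist":0,"jaw":-1}
    - {"xyz":[0,0,90],"twist":0,"jaw":-1}

```text
time: 6.82
ee_pos: [0.5265, -0.2593, 0.1989]
tcp_rot: [-179.9, -0.0, 72.3]
wrist_force: [0.1, 0.4, -2.9]
opening: 0.0151
grasp_force: 69.2
```

```bash
python3 to.py .5258 -.2635 .16 72.1; python3 - <<'E'
from h import *
a=cap('scene','scene1')[0];b=cap('side','side1')[0]
c=lambda im,x,y,w,h,k:cv2.resize(im[y:y+h,x:x+w,::-1],None,fx=k,fy=k,interpolation=cv2.INTER_CUBIC)
f=np.zeros((420,800,3),np.uint8);f[:,:400]=c(a,125,200,133,140,3)[:,:399].copy() if 0 else cv2.resize(a[200:340,125:258,::-1],(400,420),interpolation=cv2.INTER_CUBIC)
f[:,400:]=cv2.resize(b[70:210,280:413,::-1],(400,420),interpolation=cv2.INTER_CUBIC)
cv2.imwrite('pics/c2.png',f)
E
```

```text
pos [ 0.5265 -0.2593  0.1989] rot [-1.7986e+02 -3.0000e-02  7.2310e+01] t 6.825 F [ 0.1  0.4 -2.9] open 0.0151
xyz mm [-4.3  0.7 38.9] twist 0.004
```

View pics/c2.png

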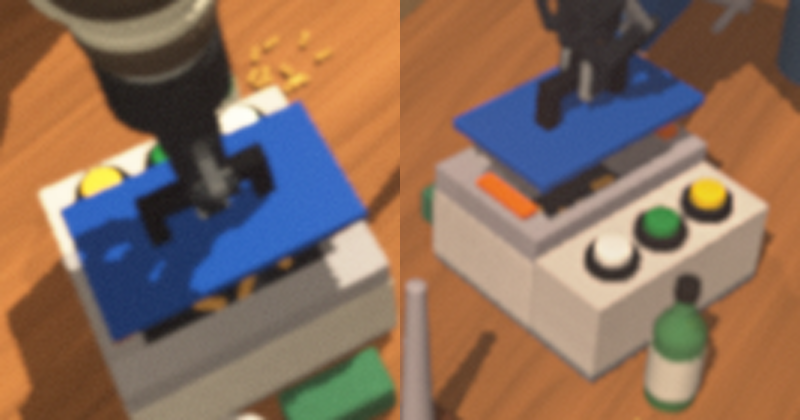

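The lid hangs level and parallel over the chamber (scene tile centre (215,215), side tile (580,120)). I'll correct about 3.5 mm along the lid and lower it.

apply_moves:
  motion:
    - {"xyz":[-3.5,0.5,10],"twist":0,"jaw":-1}
    - {"xyz":[-3.5,0.5,20],"twist":0,"jaw":-1}
    - {"xyz":[-3.5,0.5,30],"twist":0,"jaw":-1}
    - {"xyz":[-3.5,0.5,30],"twist":0,"jaw":-1}
    - {"xyz":[-3.5,0.5,30],"twist":0,"jaw":-1}

```text
time: 7.55
ee_pos: [0.5263, -0.2634, 0.1705]
tcp_rot: [180.0, -0.0, 72.3]
wrist_force: [-0.0, 0.4, -3.1]
opening: 0.015
grasp_force: 69.2
```

```bash
for i in 1 2 3 4; do python3 - <<'E'
from workcell import *
camera('wrist')
E
python3 to.py .5258 -.2635 .16 72.1; done; python3 - <<'E'
from h import *
im,d,p=cap('wrist','w3');cv2.imwrite('pics/w3b.png',cv2.resize(im[:,:,::-1],(800,600),interpolation=cv2.INTER_CUBIC))
E
```

```text
pos [ 0.5263 -0.2635  0.1706] rot [179.97   0.    72.3 ] t 7.6 F [-0.2  0.7 -2.2] open 0.015
xyz mm [-0.2 -0.5 10.6] twist 0.003
pos [ 0.5264 -0.2635  0.1708] rot [1.7996e+02 1.0000e-02 7.2300e+01] t 7.65 F [ 0.3 -0.6 -3.1] open 0.0148
xyz mm [-0.2 -0.6 10.8] twist 0.003
pos [ 0.5264 -0.2635  0.1707] rot [1.7996e+02 1.0000e-02 7.2290e+01] t 7.7 F [ 0.3 -0.1 -2. ] open 0.0147
xyz mm [-0.2 -0.6 10.7] twist 0.003
pos [ 0.5264 -0.2635  0.1707] rot [179.96   0.    72.3 ] t 7.75 F [ 1.2 -0.2 -3.1] open 0.0148
xyz mm [-0.2 -0.6 10.7] twist 0.003
```

View pics/w3b.png

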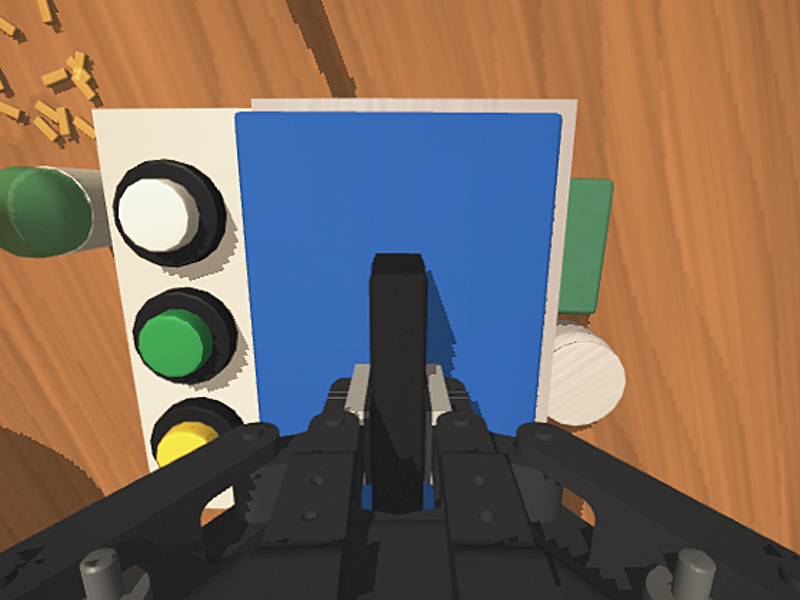

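The wrist view shows lid far corners (236,112), (562,114) and rim corners (252,99), (577,99), so the lid can be measured against the machine in one frame.

```bash
python3 - <<'E'
from h import *
np.set_printoptions(precision=4,suppress=True)
P=load('w3');f=lambda l:(np.array(l,float)+.5)/1.4286-.5
L=atz(P,f([(236,112),(562,114)]),.1365); R=atz(P,f([(252,99),(577,99)]),.110); K=atz(P,f([(159,216),(173,343)]),.112)
print('lid',L,np.linalg.norm(L[1]-L[0]));print('rim',R,np.linalg.norm(R[1]-R[0]),'key',K)
print('depth lid',dep(P,f([(260,130),(540,130)])),'rim',dep(P,f([(569,150)])))
v=R[1]-R[0];a=np.arctan2(v[1],v[0]);w=L[1]-L[0];print('yaw mach,lid',np.degrees(a),np.degrees(np.arctan2(w[1],w[0])))
v=K[1]-K[0];print('keyrow',np.degrees(np.arctan2(v[1],v[0]))+90)
for a in(a,np.radians(-17.9)):
    c,s=np.cos(a),np.sin(a);M=np.array([[c,s],[-s,c]])
    org=R.mean(0)[:2]-M.T@[.0375,.1]
    print('seat',org+M.T@[.03,0],'lid in mach (want 30,0):',M@(L.mean(0)[:2]-org)-[0,.092])
E
```

```text
lid [[ 0.5039 -0.1599  0.1365]
 [ 0.6061 -0.1934  0.1365]] 0.10759211934958345
rim [[ 0.5043 -0.1509  0.11  ]
 [ 0.6226 -0.1887  0.11  ]] 0.12419156847779772 key [[ 0.4523 -0.18    0.112 ]
 [ 0.4345 -0.2311  0.112 ]]
depth lid [[ 0.5094 -0.1677  0.1369]
 [ 0.5976 -0.1961  0.1379]] rim [[ 0.6158 -0.2059  0.1097]]
yaw mach,lid -17.74828655979618 -18.105558660906954
keyrow -19.19298208884527
seat [ 0.5258 -0.2628] lid in mach (want 30,0): [ 0.0315 -0.0011]
seat [ 0.5256 -0.2627] lid in mach (want 30,0): [ 0.0315 -0.0011]
```

apply_moves:
  motion:
    - {"xyz":[1,-1.2,3],"twist":0,"jaw":-1}
    - {"xyz":[1,-1.2,6],"twist":0,"jaw":-1}
    - {"xyz":[1,-1.2,8],"twist":0,"jaw":-1}
    - {"xyz":[1,-1.2,10],"twist":0,"jaw":-1}
    - {"xyz":[1,-1.2,10],"twist":0,"jaw":-1}

```text
time: 8.43
ee_pos: [0.5254, -0.2621, 0.1604]
tcp_rot: [180.0, 0.0, 72.3]
wrist_force: [-0.3, 0.6, -1.6]
opening: 0.0151
grasp_force: 69.4
```

apply_moves:
  motion:
    - {"xyz":[0,0,1],"twist":0,"jaw":-1}
    - {"xyz":[0,0,2],"twist":0,"jaw":-1}
    - {"xyz":[0,0,3],"twist":0,"jaw":-1}
    - {"xyz":[0,0,3],"twist":0,"jaw":-1}

```text
time: 8.93
ee_pos: [0.5255, -0.2622, 0.1601]
tcp_rot: [179.8, 0.0, 72.3]
wrist_force: [-6.8, 2.8, 16.1]
opening: 0.0144
grasp_force: 71.9
```

apply_moves:
  motion:
    - {"xyz":[0,-1,1],"twist":0,"jaw":-1}
    - {"xyz":[0,-1,2],"twist":0,"jaw":-1}
    - {"xyz":[0,-1,3],"twist":0,"jaw":-1}
    - {"xyz":[0,-1,4],"twist":0,"jaw":-1}
    - {"xyz":[0,-1,4],"twist":0,"jaw":-1}

```text
time: 9.55
ee_pos: [0.5254, -0.2622, 0.1571]
tcp_rot: [179.7, 0.0, 72.3]
wrist_force: [-3.7, 2.5, 20.5]
opening: 0.0147
grasp_force: 72.6
```

apply_moves:
  motion:
    - {"xyz":[0,0,1],"twist":0,"jaw":-1}
    - {"xyz":[0,0,2],"twist":0,"jaw":-1}
    - {"xyz":[0,0,3],"twist":0,"jaw":-1}
    - {"xyz":[0,0,4],"twist":0,"jaw":-1}
    - {"xyz":[0,0,4],"twist":0,"jaw":-1}

```text
time: 10.18
ee_pos: [0.5254, -0.2622, 0.1538]
tcp_rot: [179.7, 0.0, 72.3]
wrist_force: [-6.3, 3.7, 24.3]
opening: 0.0145
grasp_force: 73.1
```

apply_moves:
  motion:
    - {"xyz":[0,0,0],"twist":0,"jaw":1}
    - {"xyz":[0,0,0],"twist":0,"jaw":1}
    - {"xyz":[0,0,0],"twist":0,"jaw":1}
    - {"xyz":[0,0,-25],"twist":0,"jaw":1}
    - {"xyz":[0,0,-60],"twist":0,"jaw":1}

```text
time: 10.8
ee_pos: [0.5239, -0.2616, 0.2086]
tcp_rot: [-179.8, -0.0, 72.3]
wrist_force: [0.1, -0.9, -0.0]
opening: 0.0853
grasp_force: 0.0
```

apply_moves:
  motion:
    - {"xyz":[38,0,0],"twist":0,"jaw":-1}
    - {"xyz":[75,0,0],"twist":0,"jaw":-1}
    - {"xyz":[75,0,0],"twist":0,"jaw":-1}
    - {"xyz":[75,0,0],"twist":0,"jaw":-1}
    - {"xyz":[75,0,0],"twist":0,"jaw":-1}

```text
time: 11.42
ee_pos: [0.547, -0.1911, 0.2091]
tcp_rot: [-180.0, 0.0, 72.2]
wrist_force: [0.2, -0.7, 0.4]
opening: -0.0
grasp_force: 0.0
```

```bash
python3 to.py .5485 -.1913 .145 72.1; python3 - <<'E'
from h import *
im,d,p=cap('wrist','w4');cv2.imwrite('pics/w4b.png',cv2.resize(im[:,:,::-1],(800,600),interpolation=cv2.INTER_CUBIC))
E
```

```text
pos [ 0.547  -0.1911  0.2091] rot [-1.7998e+02  1.0000e-02  7.2240e+01] t 11.425 F [ 0.2 -0.7  0.4] open -0.0
xyz mm [ 0.3  1.5 64.1] twist 0.002
```

View pics/w4b.png

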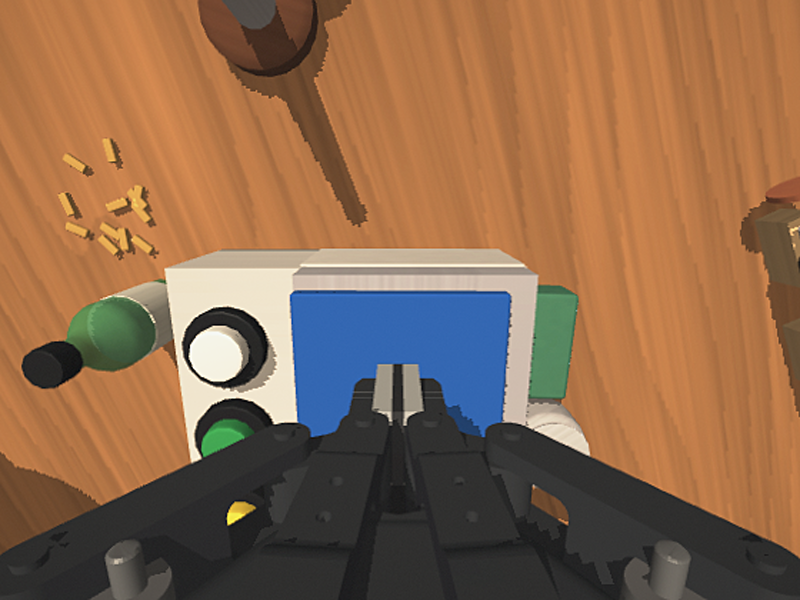

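The lid lies on the rim, its edge from (291,291) to (510,293), and the closed fingertips are over its +y end. Next I press each end.

apply_moves:
  motion:
    - {"xyz":[0,1,35],"twist":0,"jaw":-1}
    - {"xyz":[0,1,62],"twist":0,"jaw":-1}
    - {"xyz":[0,1,66],"twist":0,"jaw":-1}
    - {"xyz":[0,1,69],"twist":0,"jaw":-1}
    - {"xyz":[0,1,71],"twist":0,"jaw":-1}

```text
time: 12.1
ee_pos: [0.5487, -0.191, 0.1394]
tcp_rot: [179.9, 0.0, 72.3]
wrist_force: [-0.0, 0.9, -0.3]
opening: 0.0003
grasp_force: 0.0
```

apply_moves:
  motion:
    - {"xyz":[0,0,1],"twist":0,"jaw":-1}
    - {"xyz":[0,0,2],"twist":0,"jaw":-1}
    - {"xyz":[0,0,3],"twist":0,"jaw":-1}
    - {"xyz":[0,0,3],"twist":0,"jaw":-1}

```text
time: 12.6
ee_pos: [0.5485, -0.1908, 0.1371]
tcp_rot: [179.9, 0.0, 72.3]
wrist_force: [-2.5, 0.3, 9.0]
opening: -0.0003
grasp_force: 4.8
```

apply_moves:
  motion:
    - {"xyz":[0,0,1],"twist":0,"jaw":-1}
    - {"xyz":[0,0,2],"twist":0,"jaw":-1}
    - {"xyz":[0,0,2],"twist":0,"jaw":-1}

```text
time: 12.98
ee_pos: [0.5485, -0.1908, 0.137]
tcp_rot: [179.8, 0.0, 72.3]
wrist_force: [-7.5, 3.1, 21.2]
opening: -0.0001
grasp_force: 11.0
```

apply_moves:
  motion:
    - {"xyz":[0,0,-25],"twist":0,"jaw":-1}
    - {"xyz":[0,0,-70],"twist":0,"jaw":-1}
    - {"xyz":[-50,0,-70],"twist":0,"jaw":-1}
    - {"xyz":[-100,0,-70],"twist":0,"jaw":-1}
    - {"xyz":[-150,0,-70],"twist":0,"jaw":-1}

```text
time: 13.6
ee_pos: [0.5022, -0.3348, 0.2037]
tcp_rot: [180.0, 0.0, 72.3]
wrist_force: [0.3, -0.6, 0.1]
opening: -0.0
grasp_force: 0.0
```

apply_moves:
  motion:
    - {"xyz":[0,0,0],"twist":0,"jaw":-1}

```text
time: 13.72
ee_pos: [0.5014, -0.3363, 0.2031]
tcp_rot: [-180.0, 0.0, 72.1]
wrist_force: [0.2, 1.7, 0.5]
opening: -0.0
grasp_force: 0.0
```

```bash
python3 to.py .5025 -.334 .138 72.1
```

```text
pos [ 0.5014 -0.3363  0.2031] rot [-1.7999e+02  2.0000e-02  7.2080e+01] t 13.725 F [0.2 1.7 0.5] open -0.0
xyz mm [ 2.5  0.3 65.1] twist -0.0
```

Position is unmoved at 21 N, so the +y end is home. Now the -y end.

apply_moves:
  motion:
    - {"xyz":[2,0,35],"twist":0,"jaw":-1}
    - {"xyz":[2,0,60],"twist":0,"jaw":-1}
    - {"xyz":[2,0,63],"twist":0,"jaw":-1}
    - {"xyz":[2,0,65],"twist":0,"jaw":-1}
    - {"xyz":[2,0,66],"twist":0,"jaw":-1}

```text
time: 14.35
ee_pos: [0.5037, -0.3317, 0.1386]
tcp_rot: [179.9, 0.0, 72.3]
wrist_force: [-0.3, -0.5, -0.2]
opening: -0.0002
grasp_force: 0.0
```

apply_moves:
  motion:
    - {"xyz":[0,0,1],"twist":0,"jaw":-1}
    - {"xyz":[0,0,2],"twist":0,"jaw":-1}
    - {"xyz":[0,0,3],"twist":0,"jaw":-1}
    - {"xyz":[0,0,3],"twist":0,"jaw":-1}

```text
time: 14.85
ee_pos: [0.5036, -0.3318, 0.137]
tcp_rot: [179.8, 0.0, 72.3]
wrist_force: [-4.3, 2.7, 13.4]
opening: -0.0002
grasp_force: 7.0
```

apply_moves:
  motion:
    - {"xyz":[0,0,1],"twist":0,"jaw":-1}
    - {"xyz":[0,0,2],"twist":0,"jaw":-1}
    - {"xyz":[0,0,2],"twist":0,"jaw":-1}

```text
time: 15.22
ee_pos: [0.5036, -0.3319, 0.137]
tcp_rot: [179.7, 0.1, 72.3]
wrist_force: [-7.9, 5.5, 25.9]
opening: 0.0001
grasp_force: 13.0
```

apply_moves:
  motion:
    - {"xyz":[0,0,-25],"twist":0,"jaw":-1}
    - {"xyz":[0,0,-70],"twist":0,"jaw":-1}
    - {"xyz":[30,-30,-70],"twist":0,"jaw":-1}
    - {"xyz":[70,-65,-70],"twist":0,"jaw":-1}
    - {"xyz":[129,-96,-70],"twist":0,"jaw":-1}

```text
time: 15.85
ee_pos: [0.4509, -0.1829, 0.2026]
tcp_rot: [179.9, 0.0, 72.2]
wrist_force: [0.8, 0.6, 0.5]
opening: 0.0006
grasp_force: 0.0
```

apply_moves:
  motion:
    - {"xyz":[0,0,0],"twist":0,"jaw":-1}
    - {"xyz":[0,0,0],"twist":0,"jaw":-1}

```text
time: 16.1
ee_pos: [0.452, -0.1838, 0.2028]
tcp_rot: [179.9, 0.0, 72.3]
wrist_force: [0.3, -0.3, 0.3]
opening: -0.0001
grasp_force: 0.0
```

```bash
python3 to.py .4505 -.180 .130 72.1; python3 - <<'E'
from h import *
np.set_printoptions(precision=4,suppress=True)
a=cap('scene','scene2')[0];b=cap('side','side2')[0];im,d,p=cap('wrist','w5')
f=np.zeros((600,800,3),np.uint8);R=lambda x,s:cv2.resize(x[:,:,::-1],s,interpolation=cv2.INTER_CUBIC)
f[:300,:400]=R(a[225:325,130:263],(400,300));f[300:,:400]=R(b[80:180,280:413],(400,300));f[:300,400:]=R(im,(400,300))
cv2.imwrite('pics/c3.png',f)
# lid plate heights from depth
for n in('scene2','side2','w5'):
    P=load(n);hsv=cv2.cvtColor(P['im'],cv2.COLOR_RGB2HSV);m=cv2.erode(cv2.inRange(hsv,(100,140,60),(130,255,255)),np.ones((3,3)))
    v,u=np.nonzero(m);X=dep(P,np.c_[u,v]);X=X[(np.hypot(X[:,0]-.5257,X[:,1]+.2628)<.11)&(X[:,2]>.1)&(X[:,2]<.14)]
    s=(X[:,:2]-[.5257,-.2628])@[.307,.952]
    print(n,[(int(k.sum()),round(float(np.median(X[k,2])),4)) for k in(s>.055,abs(s)<.05,s<-.055) if k.sum()])
E
```

```text
pos [ 0.452  -0.1838  0.2028] rot [1.7993e+02 2.0000e-02 7.2340e+01] t 16.1 F [ 0.3 -0.3  0.3] open -0.0001
xyz mm [ 3.2 -2.6 72.8] twist 0.004
scene2 [(558, 0.121), (1282, 0.1209), (663, 0.1208)]
side2 [(356, 0.1206), (295, 0.1206)]
w5 [(8482, 0.1197), (8419, 0.1199)]
```

View pics/c3.png

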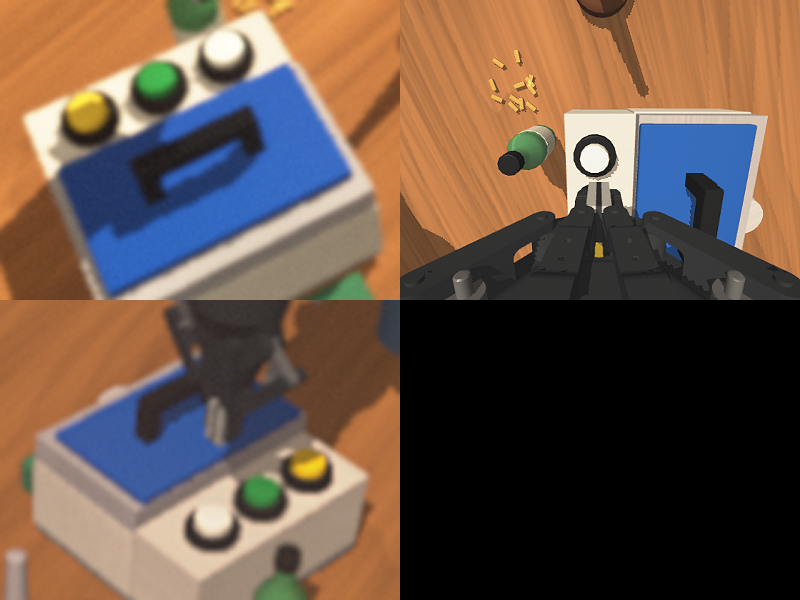

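The lid is home: depth gives 0.120 m at both ends and it sits flush in all three views. The white key is at wrist pixel (273,220).

```bash
python3 - <<'E'
from h import *
P=load('w5');print(atz(P,[273,219.5],.112),dep(P,[273,219]))
E
```

```text
[[ 0.45090012 -0.17656717  0.112     ]] [[ 0.45089123 -0.17652851  0.1107761 ]]
```

apply_moves:
  motion:
    - {"xyz":[3,-2,35],"twist":0,"jaw":-1}
    - {"xyz":[3,-2,65],"twist":0,"jaw":-1}
    - {"xyz":[3,-2,71],"twist":0,"jaw":-1}

```text
time: 16.62
ee_pos: [0.4498, -0.1806, 0.1293]
tcp_rot: [-179.8, -0.0, 72.2]
wrist_force: [0.2, 1.0, -0.4]
opening: -0.0
grasp_force: 0.0
```

apply_moves:
  motion:
    - {"xyz":[2,0,2],"twist":0,"jaw":-1}
    - {"xyz":[2,0,5],"twist":0,"jaw":-1}
    - {"xyz":[2,0,7],"twist":0,"jaw":-1}
    - {"xyz":[2,0,7],"twist":0,"jaw":-1}

```text
time: 17.12
ee_pos: [0.4519, -0.1786, 0.1251]
tcp_rot: [179.9, 0.0, 72.3]
wrist_force: [0.6, -1.5, 3.2]
opening: -0.0001
grasp_force: 1.8
```

apply_moves:
  motion:
    - {"xyz":[0,0,1.5],"twist":0,"jaw":-1}
    - {"xyz":[0,0,3],"twist":0,"jaw":-1}
    - {"xyz":[0,0,3],"twist":0,"jaw":-1}

```text
time: 17.5
ee_pos: [0.4519, -0.1786, 0.1229]
tcp_rot: [179.8, 0.0, 72.3]
wrist_force: [-1.6, -1.0, 14.3]
opening: -0.0002
grasp_force: 6.8
```

apply_moves:
  motion:
    - {"xyz":[0,0,-20],"twist":0,"jaw":-1}
    - {"xyz":[0,0,-45],"twist":0,"jaw":-1}
    - {"xyz":[-55,0,-45],"twist":0,"jaw":-1}
    - {"xyz":[-112,0,-45],"twist":0,"jaw":-1}
    - {"xyz":[-112,0,-45],"twist":0,"jaw":-1}

```text
time: 18.12
ee_pos: [0.4158, -0.2874, 0.1655]
tcp_rot: [-179.9, -0.0, 72.1]
wrist_force: [0.5, 1.0, -0.8]
opening: 0.0003
grasp_force: 0.0
```

```bash
python3 to.py .417 -.2850 .130 72.1;python3 - <<'E'
from h import *
im,d,P=cap('wrist','w6');P=load('w6')
hsv=cv2.cvtColor(im,cv2.COLOR_RGB2HSV)
for n,lo,hi in(('Y',(22,150,120),(34,255,255)),('G',(50,120,60),(80,255,255))):
    v,u=np.nonzero(cv2.inRange(hsv,lo,hi));X=dep(P,np.c_[u,v]);k=(X[:,2]>.106)&(X[:,2]<.118)&(np.hypot(X[:,0]-.425,X[:,1]+.26)<.06)
    print(n,k.sum(),X[k].min(0).round(4) if k.any() else 0,X[k].max(0).round(4) if k.any() else 0)
E
```

```text
pos [ 0.4158 -0.2874  0.1655] rot [-1.7992e+02 -1.0000e-02  7.2060e+01] t 18.125 F [ 0.5  1.  -0.8] open 0.0003
xyz mm [ 2.6  0.4 35.5] twist -0.001
Y 1413 [ 0.4009 -0.2973  0.106 ] [ 0.4296 -0.2709  0.1135]
G 2109 [ 0.4178 -0.247   0.1078] [ 0.4467 -0.2178  0.1139]
```

apply_moves:
  motion:
    - {"xyz":[2,0,25],"twist":0,"jaw":-1}
    - {"xyz":[2,0,36],"twist":0,"jaw":-1}
    - {"xyz":[2,0,40],"twist":0,"jaw":-1}
    - {"xyz":[2,0,44],"twist":0,"jaw":-1}
    - {"xyz":[2,0,44],"twist":0,"jaw":-1}

```text
time: 18.8
ee_pos: [0.4182, -0.2828, 0.1233]
tcp_rot: [179.9, -0.0, 72.3]
wrist_force: [-1.1, 2.4, 3.5]
opening: -0.0003
grasp_force: 2.3
```

apply_moves:
  motion:
    - {"xyz":[0,0,1],"twist":0,"jaw":-1}
    - {"xyz":[0,0,2],"twist":0,"jaw":-1}
    - {"xyz":[0,0,2],"twist":0,"jaw":-1}

```text
time: 19.18
ee_pos: [0.4183, -0.2829, 0.1229]
tcp_rot: [179.9, 0.0, 72.3]
wrist_force: [-5.8, 6.3, 16.7]
opening: 0.0
grasp_force: 8.5
```

Yellow is bottomed out. Now green, 56 mm back: up, over, then down.

apply_moves:
  motion:
    - {"xyz":[0,0,-20],"twist":0,"jaw":-1}
    - {"xyz":[0,0,-42],"twist":0,"jaw":-1}
    - {"xyz":[28,0,-42],"twist":0,"jaw":-1}
    - {"xyz":[54,-2,-42],"twist":0,"jaw":-1}
    - {"xyz":[54,-2,-42],"twist":0,"jaw":-1}

```text
time: 19.8
ee_pos: [0.4329, -0.2301, 0.1628]
tcp_rot: [179.9, 0.0, 72.4]
wrist_force: [0.1, 0.5, 0.6]
opening: 0.0
grasp_force: 0.0
```

```bash
python3 to.py .433 -.2325 .1225 72.1
```

```text
pos [ 0.4329 -0.2301  0.1628] rot [1.7994e+02 1.0000e-02 7.2410e+01] t 19.8 F [0.1 0.5 0.6] open 0.0
xyz mm [-2.3  0.8 40.3] twist 0.005
```

apply_moves:
  motion:
    - {"xyz":[-2,0,22],"twist":0,"jaw":-1}
    - {"xyz":[-2,0,33],"twist":0,"jaw":-1}
    - {"xyz":[-2,0,38],"twist":0,"jaw":-1}
    - {"xyz":[-2,0,42],"twist":0,"jaw":-1}
    - {"xyz":[-2,0,42],"twist":0,"jaw":-1}

```text
time: 20.42
ee_pos: [0.4316, -0.2334, 0.1228]
tcp_rot: [179.9, 0.1, 72.3]
wrist_force: [-8.9, 1.4, 19.1]
opening: 0.0001
grasp_force: 9.1
```

apply_moves:
  motion:
    - {"xyz":[0,0,1],"twist":0,"jaw":-1}
    - {"xyz":[0,0,2],"twist":0,"jaw":-1}
    - {"xyz":[0,0,2],"twist":0,"jaw":-1}

```text
time: 20.8
ee_pos: [0.4317, -0.2334, 0.1226]
tcp_rot: [179.8, 0.1, 72.3]
wrist_force: [-13.3, 5.2, 31.3]
opening: 0.0
grasp_force: 15.8
```

Green is bottomed out. Retreat and check.

apply_moves:
  motion:
    - {"xyz":[0,0,-20],"twist":0,"jaw":-1}
    - {"xyz":[0,0,-70],"twist":0,"jaw":-1}
    - {"xyz":[0,0,-120],"twist":0,"jaw":-1}
    - {"xyz":[0,0,-140],"twist":0,"jaw":-1}
    - {"xyz":[0,0,-140],"twist":0,"jaw":-1}

```text
time: 21.42
ee_pos: [0.4324, -0.2334, 0.2599]
tcp_rot: [179.8, 0.0, 72.3]
wrist_force: [0.9, -0.7, -1.0]
opening: 0.0002
grasp_force: 0.0
```

```bash
python3 - <<'E'
from h import *
for n in('scene','side','wrist'):
    cap(n,n+'9');P=load(n+'9');hsv=cv2.cvtColor(P['im'],cv2.COLOR_RGB2HSV);m=cv2.erode(cv2.inRange(hsv,(100,140,60),(130,255,255)),np.ones((3,3)))
    v,u=np.nonzero(m);X=dep(P,np.c_[u,v]);X=X[(np.hypot(X[:,0]-.5257,X[:,1]+.2628)<.11)&(X[:,2]>.1)&(X[:,2]<.14)]
    s=(X[:,:2]-[.5257,-.2628])@[.307,.952];print(n,[round(float(np.median(X[k,2])),4) for k in(s>.055,s<-.055) if k.sum()])
    K=[]
    for c in([.451,-.178],[.433,-.2325],[.417,-.2855]):
        uv=proj(P,[[*c,.112]])[0]
        if (uv>2).all() and uv[0]<557 and uv[1]<417: K.append(dep(P,uv)[0][2].round(4))
    print(' keys W G Y z',K)
f=np.hstack([cv2.resize(cv2.imread(f'pics/{n}9.png'),(400,300),interpolation=cv2.INTER_AREA) for n in('scene','side')]);cv2.imwrite('pics/c9.png',f)
E
```

```text
scene [0.1211, 0.1209]
 keys W G Y z [np.float64(0.1097), np.float64(0.1139), np.float64(0.1133)]
side [0.1206, 0.1212]
 keys W G Y z [np.float64(0.1072), np.float64(0.1128), np.float64(0.111)]
wrist [0.1197, 0.12]
 keys W G Y z [np.float64(0.1119), np.float64(0.1119), np.float64(0.2596)]
```

View pics/c9.png

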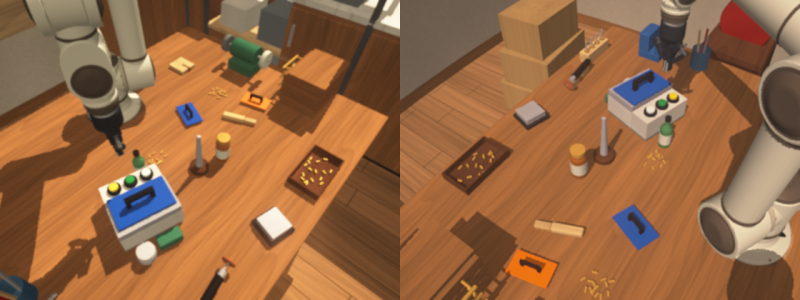

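The lid is flush and all keys are up. The mandrel, jar, brush, tin, bar and bottle stand undisturbed, and the arm is clear.

```bash
python3 -c "from workcell import bot;print(bot.job_done())"
```

```text
the job is handed in; nothing more can be done
None
```

I handed the job in after about 21.6 s of the 61 s: the lid measured flush at both ends, white, yellow and green were each pressed to the stop in that order and came back up, and nothing else on the bench looked moved. The hand-in gave no verdict.

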